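Advance the date stamp and hold the spread tub flush on its sloped face

TASK

Swing the date stamp's sprung side lever away from you to its stop and let it spring fully back, then pick up the flat spread tub. Tilt it to match the sloped stamp face and set its underside flush, centred and lengthwise on it, pressing gently so that the sprung face sinks about half of its 12 mm travel. Finish while still gripping the tub and holding it pressed there, with the carton, jar and mug left where they stand.

Things in the scene. Friction and masses are not known exactly. Their poses are not given: they have to be found in the camera images.
- stamp_stand: date-stamp stand, fixed: base plate 200 x 150 x 12 mm, two 97 mm high cheeks carrying the tilting head, grey housing 78 mm high behind it, lever on the right. Origin on the worktop, 20 mm in front of the plate's centre; x to the rear (away from the robot, yaw within 0.25 rad), y left. The head tilts about an axis along y at x -20, z 85 mm.
- stamp_face: flat rubber-topped plate 64 mm (its x, up the slope, rearward) x 100 mm (its y, level) on the head; origin at the centre of its upper surface, z the outward normal. It slopes down to the front by 0.2 to 0.45 rad from level, differently each time. The head is clamped: pressing does not change the slope; the sprung face only sinks along its normal.
- face_press (a joint): how far the stamp face is pressed in along its normal, in m: 0 out, 0.012 at its stop. It starts to move at about 1.5 N and takes 500 N/m more: about 4.5 N at 6 mm, 7.5 N at 12 mm.
- stamp_lever (a joint): sprung lever's angle in rad: 0 at rest, 0.9 at its stop. Turns about the stand's y axis through x 20, y -100, z 60 mm of the stand; pushing the knob to the stand's +x raises it. About 1 N at the knob moves it, 3.5 N at the stop; let go, it springs back to 0.
- lever_knob (a point): centre of the black ball knob (28 mm in diameter) on the lever's end, 120 mm from the pivot, on a 10 mm stem. At rest the lever leans 0.35 rad to the front, knob 173 mm above the worktop; at the stop it leans 0.55 rad to the rear, knob 162 mm high and 104 mm farther back.
- tub: flat closed spread tub with lid, rigid, 63 x 105 mm at the rim, 26 mm high, about 0.12 kg, on the worktop left of the stand. Origin at the centre of its flat underside; y along its long side, x across, z up through the lid. Walls taper a little toward the underside; grip it across x just below the top.
- carton: bystander: cheese carton 73 x 102 x 37 mm, origin at the centre of its underside. Not to be moved.
- spice_jar: bystander: spice jar 45 mm in diameter, 106 mm high, origin at the centre of its foot. Not to be moved.
- mug: bystander: small mug 62 x 92 x 51 mm with the handle, origin under its middle. Not to be moved.

How it is judged:
By the outcome, as a careful person would: the job done as asked, in the order asked, and still so for the second after the job is handed in, while the arm keeps its last pose, push and grip.
It also fails if it takes over 51 s, if anything falls off the work surface, if the arm or the gripper's body presses on something with over 40 N, if the wrist force passes 120 N, or if a joint passes its speed limit or range.

ROBOT

A 7-joint arm with a two-finger parallel gripper is mounted at the origin on a cart in front of the work surface, level with it; the furniture and walls round the work are solid. World frame = base frame: x ahead of the robot, y to its left, z up, the work surface at z = 0. Lengths are in m, angles in rad, forces in N, time in s.
With the tool pointing down it reaches from about 0.425 to 0.925 m from the base axis. Payload 6.8 kg.
Tool frame: the origin (TCP) lies between the finger pads; the fingertips stand 22 mm ahead of it and the grasp point (between the pads) lies 3 mm ahead of it; z points along the fingers, y is the line along which they close (so a half turn about z gives the same grasp; the last joint's range is limited). The gripper opens to 85 mm and grips with 20 to 120 N. Pads are 22 mm wide; open, the fingers measure 114 mm over their backs; the gripper's body (76 mm by 85 mm) begins 54 mm behind the grasp point. The pads swing forward as they close: fully open they stand 13 mm farther back than shut.
Start: joints at [-1.44, 0.477, 0.022, 1.555, -0.011, 1.109, -0.083], TCP at [0.16, 0.656, 0.221] pointing down, gripper open.
Joint ranges: [-2.96, 2.96], [-0.34, 2.1], [-1.41, 1.46], [0.24, 2.44], [-1.37, 4.51], [0.17, 1.92], [-2.96, 2.96]. Speed limits (rad/s): [2.39, 2.39, 3.14, 3.14, 3.14, 3.14, 3.14].

INTERFACE

Orientations are given as a unit quaternion [w, x, y, z].
In Python, from station import bot gives the robot as it stands.
- The arm moves only by the tool servo_tool, never from a script. Its argument "motion" is a list that holds one entry, the list of rows, each a list of 5 numbers: the opening, from 0 (shut) to 1 (fully open), then the shift along the world's x, y, z each as a share of 0.04 m, from -1 to 1, then the turn about the world's z as a share of 0.12 rad, from -1 to 1. A call has 1 to 20 rows; each row shifts and turns the commanded pose from where the row before left it; what a row does not reach is not made up. A row lasts 1/10 s, in which the tool goes at most 50 mm and 8.59 degrees, less where a joint would pass 70% of its speed; a pose out of reach is approached as far as the arm can. A call with a number of a shift or a turn outside -1 to 1 is refused whole. A call with a gripper value outside its range is refused whole. The fingers move at their own pace and stop on an object; "newtons" is the grip in N (left out, the last holds). Time passes only in rows, so rows that do not move let the fingers close. It gives the time, the measured TCP pose, the force, the opening and the grip force at its end, in the units of the state.
- bot.get_obs(): the state, without advancing time (a new reading comes with each control period).
- bot.read_camera(name): name is "scene" or "top" or "wrist"; returns (picture, depth): 384x512x3 uint8, red, green, blue; 384x512 float32, m along the optical axis (not along the pixel's ray), 0 where there is no reading.
- bot.get_calibration(name): a dict with "fovy" (degrees; the focal length in pixels is half the picture's height over the tangent of half this angle, whatever the lens; pixels are square), "cx", "cy" (the principal point, pixels), "k1" (the pictures are not rectified: a ray, as slopes to the right and down, at radius r is drawn at 1 + k1 r^2 times it, then the intrinsics apply), "view" (4x4, takes a point from world to camera coordinates). Camera axes: x right, y down, z forward; pixel columns grow to the right and rows downward; lengths in m; the calibration is good to about 2 mm. A picture is of the moment at which its call begins: read the wrist's pose just before it. get_calibration takes no time and is no camera call; for the wrist camera it gives the pose at the moment of the call.
- bot.hand_in(): hands the job in; it is judged then, once.
The state is a dict: "t": time; "q": joint angles; "joint_vel": joint speeds; "joint_torque": joint torques, N m; "eef_pos": TCP position; "tool_rot": TCP orientation; "contact_force": force on the tool from outside, world axes, zero at the start; "torque": the same for the moment, N m; "gripper_width": opening from 0.0 (shut) to 1.0 (fully open); "grasp_force": force on a finger pad.
Only numpy, scipy, OpenCV 4.12 (cv2) and the standard library are available. Lean on these libraries where they do the work, as an engineer would, in place of code of your own. Each camera call takes 0.05 s, during which the arm holds its last target. There are 200 camera calls.

## Working session

There is one attempt and no reset: what is moved stays moved. The work goes in short steps, Python scripts to look and compute and a tool call to move; the robot and the scene stay as the last step left them, time stands still between calls to the robot, and variables do not carry over. Pictures are saved under pics/ and viewed, at most 10 in all, crops included, and the job is handed in when it is done.

Besides the shell and the picture viewer there is one more tool, called after ">>>" as name([rows], argument=value, ...), one row to a line, values as JSON. servo_tool: Moves the arm, as the interface text tells. Shift numbers are shares of 0.04 m and turn numbers shares of 0.12 rad, none past 1 either way. Its arguments: {"type":"object","properties":{"motion":{"type":"array"},"newtons":{"type":"number"}},"required":["motion"]}

```bash
mkdir -p pics; cat > h.py <<'E'
import numpy as np,cv2
from station import bot
def cal(n):
    c=bot.get_calibration(n); f=192/np.tan(np.radians(c["fovy"])/2)
    return c,f
def und(n,u,v,c=None):
    c,f=cal(n) if c is None else c
    a=(np.asarray(u,float)-c["cx"])/f; b=(np.asarray(v,float)-c["cy"])/f
    x,y=a.copy(),b.copy()
    for _ in range(15):
        s=1+c["k1"]*(x*x+y*y); x,y=a/s,b/s
    return x,y
def cloud(n,d,c=None):
    c=cal(n) if c is None else c
    v,u=np.mgrid[0:384,0:512]; x,y=und(n,u,v,c)
    P=np.stack([x*d,y*d,d,np.ones_like(d)],-1)@np.linalg.inv(np.array(c[0]["view"])).T
    P=P[...,:3]; P[d==0]=np.nan
    return P
E
python3 - <<'E'
from h import *
o=bot.get_obs(); print({k:np.round(v,4) for k,v in o.items()})
for n in("scene","top","wrist"):
    c=cal(n); p,d=bot.read_camera(n); np.savez("%s0.npz"%n,p=p,d=d,P=cloud(n,d,c))
    print(n,c[0]["fovy"],c[0]["k1"],np.round(c[0]["view"],3).tolist())
a=[np.load("%s0.npz"%n)["p"] for n in("scene","top")]
for n,x in zip(("scene","top"),a): cv2.imwrite("pics/%s0.png"%n,cv2.resize(x,(800,600),interpolation=3)[...,::-1])
E
```

```text
{'t': np.float64(0.0), 'q': array([-1.4401,  0.4778,  0.0223,  1.5564, -0.0115,  1.1093, -0.0831]), 'joint_vel': array([-0.0013, -0.0002,  0.0001,  0.0004, -0.0008,  0.0018, -0.0009]), 'joint_torque': array([-5.00000e-04, -5.96450e+01,  1.60800e+00, -2.81188e+01,
        1.26000e-02,  9.40000e-03, -0.00000e+00]), 'eef_pos': array([0.1595, 0.6553, 0.2197]), 'tool_rot': array([-1.000e-04,  1.191e-01,  9.929e-01, -9.000e-04]), 'contact_force': array([ 0.9667,  0.4699, -0.5168]), 'torque': array([-0.0239, -0.0089,  0.0071]), 'grasp_force': np.float64(0.0), 'gripper_width': np.float64(1.0021)}
scene 43.65681088839581 -0.018268110793005235 [[0.638, -0.77, 0.022, -0.325], [-0.472, -0.413, -0.779, 0.323], [0.608, 0.486, -0.627, 1.238], [0.0, 0.0, 0.0, 1.0]]
top 50.822738316752435 -0.010544689783235571 [[0.013, -1.0, 0.028, -0.007], [-0.989, -0.017, -0.148, 0.515], [0.149, -0.026, -0.989, 1.366], [0.0, 0.0, 0.0, 1.0]]
wrist 69.33425431631693 -0.007885397383263468 [[0.236, 0.972, -0.003, -0.674], [0.933, -0.225, 0.282, -0.038], [0.274, -0.069, -0.959, 0.38], [0.0, 0.0, 0.0, 1.0]]
```

View pics/scene0.png

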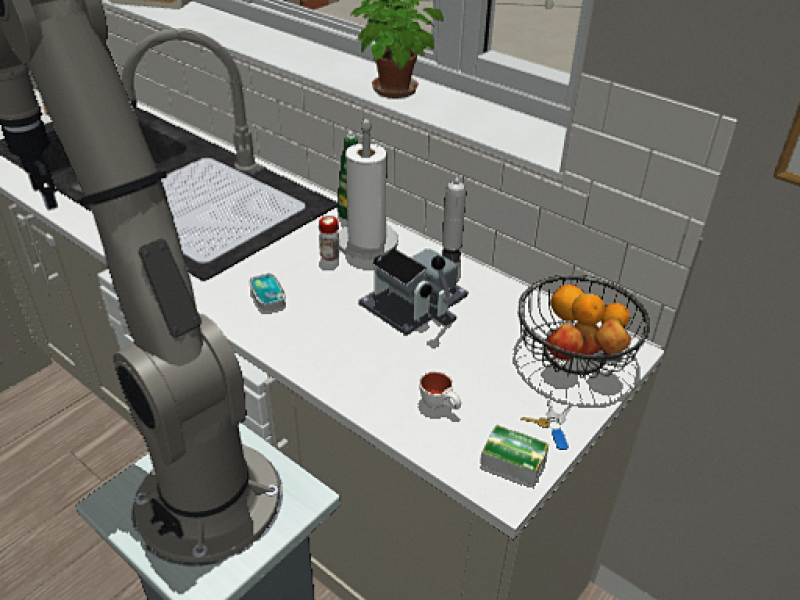

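View pics/top0.png

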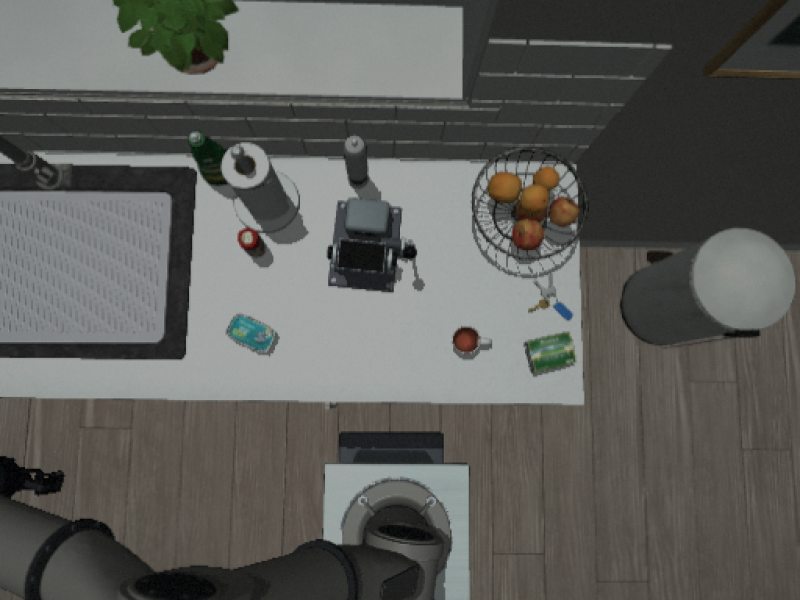

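The tub is the teal box at top-view (252,333). The stand is at (365,245) with its face at (360,255) and the knob at (409,252). The jar is at (250,240), the mug at (467,341) and the carton at (551,353). Next I measure these from depth.

```bash
python3 - <<'E'
from h import *
T=np.load("top0.npz");S=np.load("scene0.npz")
k=512/800
def box(Z,u0,u1,v0,v1): return Z["p"][int(v0*k):int(v1*k),int(u0*k):int(u1*k)].astype(int),Z["P"][int(v0*k):int(v1*k),int(u0*k):int(u1*k)]
for n,Z,b in(("top",T,(220,285,305,362)),("scene",S,(240,295,265,318))):
    p,P=box(Z,*b); tub=(P[...,2]>.018)&(P[...,2]<.05); Q=P[tub]
    w=P[(P[...,2]<.012)]
    r=cv2.minAreaRect(Q[:,:2].astype(np.float32)*1000); print(n,"tub",r,np.nanmedian(Q[:,2]),np.percentile(Q[:,2],95),"table z",np.nanmedian(w[:,2]),len(Q))
# face fit
for n,Z,b in(("top",T,(336,386,243,270)),("scene",S,(378,428,250,285))):
    p,P=box(Z,*b); m=(p.max(-1)<60)&(P[...,2]>.07); Q=P[m]; 
    for _ in range(6):
        c=Q.mean(0); nn=np.linalg.svd(Q-c)[2][2]; nn*=np.sign(nn[2]); e=(P-c)@nn; m2=(p.max(-1)<75)&(abs(e)<.003); Q=P[m2]
    r=cv2.minAreaRect(Q[:,:2].astype(np.float32)*1000)
    print(n,"face",c,nn,np.arccos(nn[2]),np.arctan2(-nn[1],-nn[0]),len(Q),r, Q[:,2].min(),Q[:,2].max())
for n,Z,b in(("top",T,(395,420,235,265)),("scene",S,(425,447,250,275))):
    p,P=box(Z,*b); m=(P[...,2]>.155)&(P[...,2]<.2)&(p.max(-1)<90); Q=P[m]; print(n,"knob",Q.mean(0),Q.min(0),Q.max(0),len(Q))
for n,Z,b in(("top",T,(325,410,190,298)),):
    p,P=box(Z,*b); m=(P[...,2]>.006)&(P[...,2]<.02); print("plate",cv2.minAreaRect(P[m][:,:2].astype(np.float32)*1000))
p=S["p"][150:225,220:310]; q=T["p"][110:200,195:285]
a=cv2.resize(p,(480,400),interpolation=2); b=cv2.resize(q,(320,320),interpolation=2)
z=np.zeros((400,800,3),np.uint8); z[:,:480]=a; z[:320,480:]=b; cv2.imwrite("pics/crop1.png",z[...,::-1])
E
```

```text
top tub ((432.3874206542969, 329.33709716796875), (104.74864959716797, 61.32230758666992), 64.63239288330078) 0.02385389514259295 0.02918341155679721 table z 0.0005668010081028019 498
scene tub ((430.9579162597656, 327.8823547363281), (112.37969970703125, 63.52382278442383), 64.61864471435547) 0.024337159217346915 0.028755494374699948 table z 0.0018818469866577203 359
top face [0.59167363 0.08612073 0.11787272] [-0.21000041  0.02583017  0.97736003] 0.21319435974809609 -0.12238583936859875 368 ((591.7333374023438, 85.11351776123047), (52.71963119506836, 99.1127700805664), 0.7079456448554993) 0.10884211962105339 0.12598304793376403
scene face [0.58941717 0.08238463 0.11775922] [-0.2401098   0.0149369   0.97063081] 0.24295712722688917 -0.062128543447386005 281 ((589.2738037109375, 84.29582214355469), (97.66287994384766, 58.95026397705078), 83.85184478759766) 0.1072021036645483 0.1259205444738718
top knob [ 0.58746623 -0.01449971  0.18232447] [ 0.57639392 -0.02767136  0.17373799] [ 0.60002479 -0.00209685  0.19178062] 59
scene knob [ 0.58209668 -0.0206074   0.17876892] [ 0.5731784  -0.03167949  0.15583544] [ 0.59462288 -0.0052775   0.19064254] 63
plate ((646.5380859375, 76.33394622802734), (250.89083862304688, 191.51153564453125), 1.6846799850463867)
```

View pics/crop1.png

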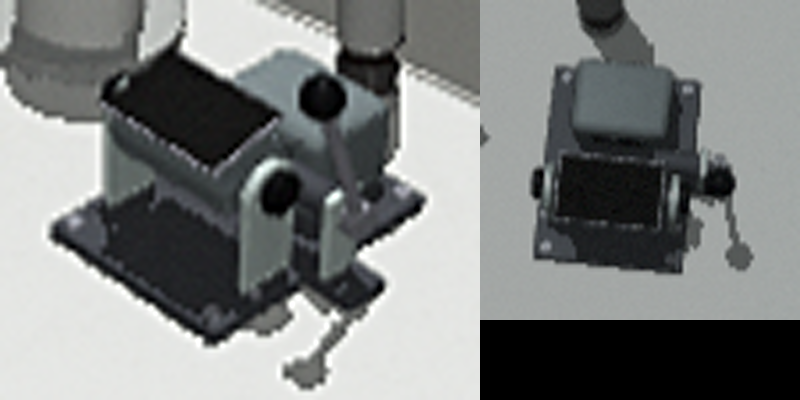

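>>> servo_tool([
  [[0,0.6,-0.9,0.2,0.1],[0,0.6,-1,0.2,0.1],[0,0.6,-1,0,0.1],[0,0.6,-1,0,0.1],[0,0.6,-1,0,0.1],[0,0.6,-1,0,0.1],[0,0.6,-1,0,0.1],[0,0.6,-1,0,0.1],[0,0.6,-1,0,0.1],[0,0.6,-1,0,0.1],[0,0.5,-1,0,0.1],[0,0.5,-1,0,0.1],[0,0.5,-1,0,0],[0,0.4,-1,0,0],[0,0.4,-1,0,0],[0,0.3,-1,0,0],[0,0,0,0,0]],
], newtons=30)

```text
t: 1.85
eef_pos: [0.5045, 0.0134, 0.2369]
tool_rot: [0.0, 0.052, 0.999, -0.001]
contact_force: [-0.7, -0.4, 0.5]
gripper_width: -0.002
grasp_force: 0.0
```

```bash
cat > face.py <<'E'
from h import *
import sys
c=cal("wrist"); p,d=bot.read_camera("wrist"); P=cloud("wrist",d,c); pi=p.astype(int)
np.savez("w_%s.npz"%sys.argv[1],p=p,d=d,P=P)
cv2.imwrite("pics/w_%s.png"%sys.argv[1],p[...,::-1])
g=np.array([.5905,.0855,.118])
m=(np.linalg.norm(P-g,axis=-1)<.03)&(pi.max(-1)<80)&(P[...,2]>.1); Q=P[m]; print(len(Q))
if len(Q)>30:
    for _ in range(8):
        cc=Q.mean(0); nn=np.linalg.svd(Q-cc)[2][2]; nn*=np.sign(nn[2]); e=(P-cc)@nn
        m=(abs(e)<.002)&(pi.max(-1)<80)&(np.linalg.norm(P-g,axis=-1)<.07); Q=P[m]
    th=np.arccos(nn[2]); print("face",cc.round(4),nn.round(4),"slope",th,"yaw",np.arctan2(-nn[1],-nn[0]),len(Q))
    ps=-.09; ex=np.array([np.cos(th)*np.cos(ps),np.cos(th)*np.sin(ps),np.sin(th)]); ey=np.cross(nn,ex)
    r=cv2.minAreaRect(np.c_[(Q-cc)@ex,(Q-cc)@ey].astype(np.float32)*1000); print(r)
    q=cc+(r[0][0]*ex+r[0][1]*ey)/1000; print("centre",q.round(4))
E
python3 face.py 1
```

```text
2005
face [0.5872 0.0864 0.1166] [-0.2216  0.0206  0.9749] slope 0.22442787152545193 yaw -0.09277254189048013 3931
((1.7274951934814453, -2.6777191162109375), (95.958984375, 61.062137603759766), 88.36675262451172)
centre [0.5887 0.0836 0.117 ]
```

View pics/w_1.png

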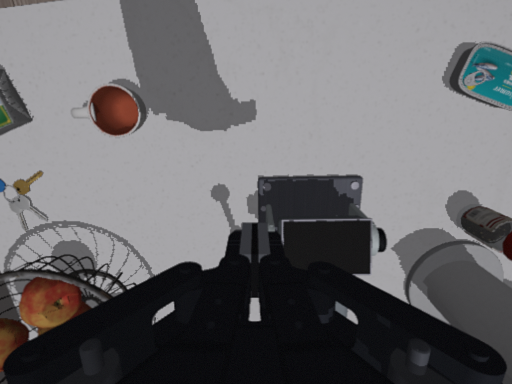

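The wrist view shows the dark face at (326,247), the tub at the upper right and the mug at (115,110). The closed fingers are just in front of the lever. The slope fit is 0.224 rad and the yaw −0.09. Next, down in front of the knob and push.

>>> servo_tool([
  [[0,0.7,-0.7,-0.5,0],[0,0,0,-0.9,0],[0,0,0,0,0],[0,0.5,0,0,0],[0,0.6,-0.05,0,0],[0,0.6,-0.05,0,0],[0,0.6,-0.05,0,0],[0,0.5,-0.05,0,0],[0,0,0,0,0]],
])

```text
t: 2.8
eef_pos: [0.6456, -0.0141, 0.1819]
tool_rot: [0.001, 0.046, 0.999, 0.0]
contact_force: [-0.4, 0.0, -0.0]
gripper_width: -0.002
grasp_force: 0.0
```

```bash
python3 - <<'E'
from h import *
p,d=bot.read_camera("scene"); q,e=bot.read_camera("top")
z=np.zeros((400,800,3),np.uint8)
z[:,:400]=cv2.resize(p[130:220,215:305],(400,400),interpolation=2); z[:,400:]=cv2.resize(q[100:190,195:285],(400,400),interpolation=2)
cv2.imwrite("pics/c2.png",z[...,::-1]); print({k:np.round(v,3) for k,v in bot.get_obs().items() if k in("contact_force","eef_pos")})
E
```

```text
{'eef_pos': array([ 0.643, -0.015,  0.181]), 'contact_force': array([-0.85 ,  0.433, -0.264])}
```

View pics/c2.png

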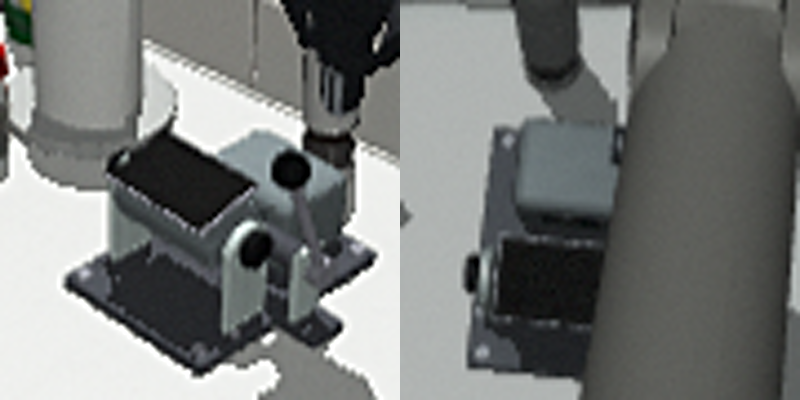

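```bash
python3 - <<'E'
from h import *
c,f=cal("scene"); p,d=bot.read_camera("scene"); P=cloud("scene",d,(c,f)); o=bot.get_obs()
print(o["eef_pos"])
def proj(X):
    q=np.array(c["view"])@np.r_[X,1]; return f*q[0]/q[2]+c["cx"],f*q[1]/q[2]+c["cy"]
s=400/90
for X in(o["eef_pos"],o["eef_pos"]-[0,0,.022],[.586,-.016,.173]):
    u,v=proj(X); print(((u-215)*s,(v-130)*s))
for u,v in((290,170),(328,75),(318,60),(245,245)): print(u,v,P[int(130+v/s),int(215+u/s)])
K=P[130+30:130+44,215+58:215+73]; pp=p[160:174,273:288]; m=(pp.max(-1)<60)&(K[...,2]>.15); print(K[m].min(0),K[m].max(0),K[m].mean(0))
E
```

```text
[ 0.6426965  -0.01495433  0.181193  ]
(np.float64(335.2034614984508), np.float64(124.27088367687273))
(np.float64(333.2512286758914), np.float64(149.72521450836743))
(np.float64(286.8697981619797), np.float64(169.365127366173))
290 170 [ 0.57902551 -0.02269426  0.18034983]
328 75 [ 0.63112556 -0.01049593  0.22963486]
318 60 [ 6.34028691e-01 -2.26264490e-04  2.34763560e-01]
245 245 [0.57898042 0.0124957  0.09671147]
[ 0.57136851 -0.03173579  0.16038336] [ 0.59460489 -0.00853227  0.19047847] [ 0.58138552 -0.0210294   0.17893123]
```

The fingers passed the knob: the lever is still upright in the crop, with the ball at (290,170), so the narrow finger edges slipped by. I'll go back and turn 90° so the wide finger face pushes, and go lower this time.

>>> servo_tool([
  [[0,0,0,1,1],[0,-0.6,0,0.5,1],[0,-0.7,0,0,1],[0,-0.7,0,0,1],[0,-0.7,0,0,1],[0,-0.6,0,0,1],[0,0,0,0,1],[0,0,0,0,1],[0,0,0,0,1],[0,0,0,0,1],[0,0,0,0,1],[0,0,0,0,1],[0,0,0,0,1],[0,0,0,0,0.1],[0,0,0,0,0]],
])

```text
t: 4.45
eef_pos: [0.5105, -0.016, 0.2411]
tool_rot: [-0.0, -0.673, 0.739, 0.0]
contact_force: [0.0, -0.4, 0.6]
gripper_width: 0.002
grasp_force: 0.0
```

>>> servo_tool([
  [[0,0,0,-0.9,0],[0,0,0,-0.8,0],[0,0,0,0,0],[0,0.5,0,0,0],[0,0.5,0,0,0],[0,0.5,-0.05,0,0],[0,0.5,-0.05,0,0],[0,0,0,0,0]],
])

```text
t: 5.25
eef_pos: [0.5967, -0.0198, 0.1794]
tool_rot: [0.004, -0.673, 0.74, -0.003]
contact_force: [-5.8, 0.3, 23.1]
gripper_width: 0.0
grasp_force: 12.0
```

```bash
python3 - <<'E'
from h import *
p,d=bot.read_camera("scene"); o=bot.get_obs(); print(o["eef_pos"],o["contact_force"],o["torque"])
np.savez("s3.npz",p=p,d=d,P=cloud("scene",d))
cv2.imwrite("pics/c3.png",cv2.resize(p[110:210,225:325],(600,600),interpolation=2)[...,::-1])
E
```

```text
[ 0.59552347 -0.01974406  0.17907799] [-6.7275448  -0.6249781  23.33769615] [0.15026223 1.24563739 0.00612042]
```

View pics/c3.png

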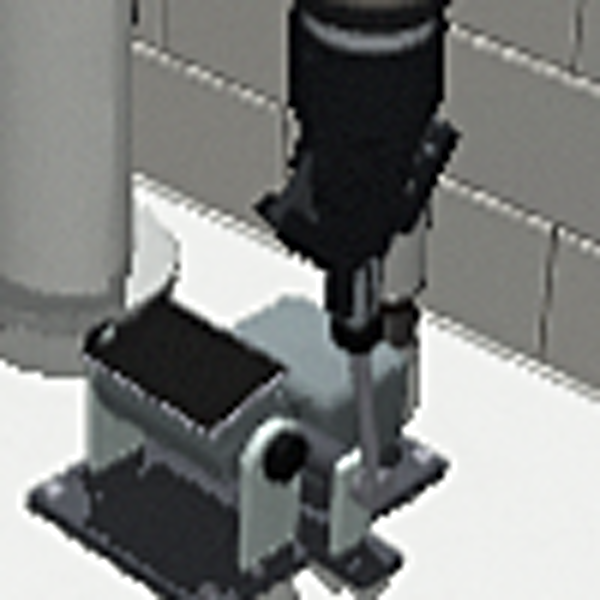

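```bash
python3 - <<'E'
from h import *
Z=np.load("s3.npz"); P=Z["P"];p=Z["p"]
for u,v in((340,270),(345,300),(350,315),(355,335),(365,345),(370,380),(372,420),(378,300),(378,330)):
    i,j=110+v//6,225+u//6; print(u,v,P[i,j].round(3),p[i,j])
E
```

```text
340 270 [ 0.581 -0.022  0.227] [18 17 22]
345 300 [ 0.584 -0.025  0.209] [13 17 17]
350 315 [ 0.588 -0.026  0.199] [21 21 23]
355 335 [ 0.598 -0.023  0.182] [22 24 23]
365 345 [ 0.599 -0.027  0.175] [2 2 1]
370 380 [ 0.612 -0.023  0.143] [80 79 86]
372 420 [ 0.62  -0.024  0.111] [71 72 75]
378 300 [0.791 0.096 0.046] [47 46 44]
378 330 [ 0.606 -0.033  0.182] [5 6 7]
```

>>> servo_tool([
  [[0,-0.3,0,0.7,0],[0,-0.9,0.05,0.3,0],[0,-1,0.05,0,0],[0,-0.2,0,-0.6,0],[0,0,0,-1,0],[0,0,0,0,0],[0,0,0,0,0]],
])

```text
t: 6.0
eef_pos: [0.496, -0.0161, 0.1501]
tool_rot: [-0.0, -0.673, 0.739, -0.0]
contact_force: [1.3, 0.1, 0.5]
gripper_width: 0.004
grasp_force: 0.0
```

>>> servo_tool([
  [[0,0.7,0,0.1,0],[0,0.6,-0.05,0,0],[0,0.5,-0.05,0,0],[0,0.5,-0.05,0,0],[0,0,0,0,0]],
])

```text
t: 6.5
eef_pos: [0.5908, -0.0224, 0.1552]
tool_rot: [0.001, -0.673, 0.74, -0.001]
contact_force: [-1.9, 0.4, 2.8]
gripper_width: -0.001
grasp_force: 1.0
```

>>> servo_tool([
  [[0,0.4,-0.05,0,0],[0,0.4,-0.05,0,0],[0,0.4,-0.05,0,0],[0,0,0,0,0]],
])

```text
t: 6.9
eef_pos: [0.6361, -0.0279, 0.1537]
tool_rot: [0.0, -0.673, 0.739, 0.0]
contact_force: [-2.5, 1.6, 2.4]
gripper_width: 0.003
grasp_force: 1.2
```

```bash
cat > knob.py <<'E'
from h import *
c=cal("scene"); p,d=bot.read_camera("scene"); P=cloud("scene",d,c); o=bot.get_obs(); print(o["t"],o["eef_pos"],o["contact_force"])
cv2.imwrite("pics/k.png",cv2.resize(p[110:210,225:325],(600,600),interpolation=2)[...,::-1])
# black ball pixels: very dark
y=(abs(P[...,1]+.03)<.02)&(P[...,2]>.135)&(P[...,2]<.195)&(P[...,0]>.55)&(P[...,0]<.74)
m=y&(p.max(-1)<12); print("ball",m.sum(),P[m].mean(0).round(3),P[m].min(0).round(3),P[m].max(0).round(3))
m=(abs(P[...,1]+.03)<.025)&(P[...,2]>.09)&(P[...,2]<.14)&(P[...,0]>.58)&(P[...,0]<.72)&(p.max(-1)>40); Q=P[m]; print("stem",m.sum(),np.polyfit(Q[:,2],Q[:,0],1), "lean", np.arctan(np.polyfit(Q[:,2],Q[:,0],1)[0]))
E
python3 knob.py
```

```text
6.95 [ 0.63537529 -0.0278553   0.15367179] [-3.03078232  0.25785061  2.5970112 ]
ball 16 [ 0.654 -0.034  0.179] [ 0.621 -0.04   0.17 ] [ 0.667 -0.031  0.189]
stem 49 [0.28021158 0.6086784 ] lean 0.2732048932978077
```

>>> servo_tool([
  [[0,0.35,-0.03,0,0],[0,0.35,-0.03,0,0],[0,0.1,0,0,0],[0,0,0,0,0]],
])

```text
t: 7.35
eef_pos: [0.6669, -0.0308, 0.153]
tool_rot: [-0.0, -0.673, 0.739, 0.0]
contact_force: [-2.8, -0.7, 0.4]
gripper_width: 0.003
grasp_force: 1.6
```

```bash
python3 knob.py
```

```text
7.4 [ 0.66678298 -0.03075493  0.15303325] [-3.41904773  0.00345828  1.42697328]
ball 15 [ 0.681 -0.036  0.171] [ 0.653 -0.041  0.155] [ 0.698 -0.033  0.192]
stem 56 [0.56738568 0.59210344] lean 0.5160930898242074
```

Close to the stop; I'll nudge on until the force jumps.

>>> servo_tool([
  [[0,0.15,0,0,0],[0,0,0,0,0]],
])

```text
t: 7.6
eef_pos: [0.6709, -0.0308, 0.1525]
tool_rot: [-0.002, -0.673, 0.739, 0.002]
contact_force: [-11.0, -1.3, 5.3]
gripper_width: -0.001
grasp_force: 5.8
```

>>> servo_tool([
  [[0,0.1,0,0,0],[0,0,0,0,0]],
])

```text
t: 7.8
eef_pos: [0.6723, -0.031, 0.1519]
tool_rot: [-0.004, -0.673, 0.739, 0.003]
contact_force: [-17.3, 0.0, 8.1]
gripper_width: 0.001
grasp_force: 9.4
```

```bash
python3 knob.py
```

```text
7.85 [ 0.67220988 -0.03093147  0.15199841] [-17.55197421  -0.64289209   7.96712862]
ball 15 [ 0.678 -0.035  0.172] [ 0.659 -0.041  0.153] [ 0.697 -0.024  0.195]
stem 58 [0.59854439 0.59004267] lean 0.5393485126755823
```

At the stop: 17 N, lean 0.54. Releasing now, then on to the tub with a look from above it.

>>> servo_tool([
  [[0,-0.8,0.05,0,0],[0,-1,0.1,0,0],[0,-1,0.1,0,0],[0,-1,0,0,0],[0,-0.2,0,0.8,0],[1,0,0.3,0.8,0],[1,-0.2,1,0,-0.3],[1,-0.2,1,0,-0.3],[1,-0.2,1,0,-0.3],[1,-0.2,1,0,-0.3],[1,-0.2,1,0,-0.3],[1,-0.2,1,0,-0.3],[1,-0.2,1,0,-0.3],[1,-0.3,1,0,-0.3],[1,-0.3,0.7,0,-0.3],[1,0,0,0,-0.2],[1,0,0,0,0]],
])

```text
t: 9.55
eef_pos: [0.4376, 0.3403, 0.2173]
tool_rot: [0.001, -0.536, 0.844, 0.0]
contact_force: [-0.1, -1.6, -0.3]
gripper_width: 1.003
grasp_force: 0.0
```

```bash
python3 knob.py; python3 - <<'E'
from h import *
c=cal("wrist"); p,d=bot.read_camera("wrist"); P=cloud("wrist",d,c)
G=np.array([.4324,.329]); m=(np.linalg.norm(P[...,:2]-G,axis=-1)<.08)&(P[...,2]>.012)&(P[...,2]<.045)
Q=P[m]; print(len(Q),cv2.minAreaRect(Q[:,:2].astype(np.float32)*1000),np.percentile(Q[:,2],[5,50,95]))
q,e=bot.read_camera("top"); P2=cloud("top",e); m=(np.linalg.norm(P2[...,:2]-G,axis=-1)<.08)&(P2[...,2]>.016)&(P2[...,2]<.045);Q=P2[m]
print(len(Q),cv2.minAreaRect(Q[:,:2].astype(np.float32)*1000))
cv2.imwrite("pics/w4.png",p[...,::-1])
E
```

```text
9.6 [0.43819902 0.33907055 0.21712352] [-0.09435069 -0.35468394 -0.22582831]
ball 25 [ 0.58  -0.023  0.176] [ 0.571 -0.03   0.168] [ 0.595 -0.011  0.186]
stem 33 [-0.340155    0.64547896] lean -0.327877436078462
3914 ((431.40618896484375, 327.6092529296875), (103.70069885253906, 62.76164245605469), 64.53419494628906) [0.02189549 0.02330317 0.02560511]
241 ((447.47735595703125, 316.10589599609375), (108.37579345703125, 37.23283767700195), 48.6766471862793)
```

View pics/w4.png

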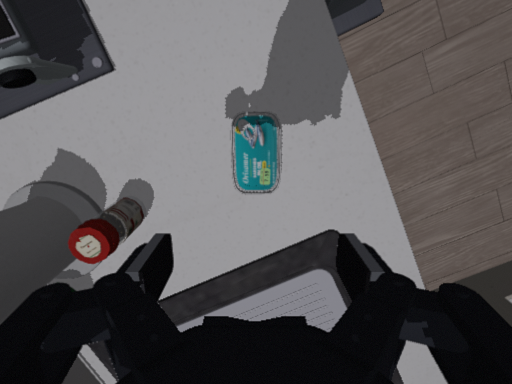

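The lever is back at rest (lean −0.33). The tub is at pixel (257,152), agreeing with the other cameras, and the jar at (110,230) is well clear. Going down.

>>> servo_tool([
  [[1,-0.15,-0.28,-1,0],[1,0,0,-1,0],[1,0,0,-1,0],[1,0,0,-0.9,0],[1,0,0,-0.5,0],[1,0,0,-0.3,0],[1,0,0,0,0],[1,0,0,0,0]],
])

```text
t: 10.5
eef_pos: [0.4326, 0.3284, 0.0296]
tool_rot: [0.001, -0.535, 0.845, 0.0]
contact_force: [0.2, 0.2, -0.6]
gripper_width: 1.0
grasp_force: 0.0
```

>>> servo_tool([
  [[1,0,0,-0.2,0],[0.6,0,0,0,0],[0.5,0,0,0,0],[0.3,0,0,0,0],[0.3,0,0,0,0],[0.3,0,0,0,0],[0.3,0,0,0,0]],
], newtons=40)

```text
t: 11.2
eef_pos: [0.4317, 0.3283, 0.0208]
tool_rot: [0.0, -0.535, 0.845, 0.0]
contact_force: [-0.5, -0.3, 0.0]
gripper_width: 0.304
grasp_force: 0.0
```

```bash
python3 - <<'E'
from h import *
p,d=bot.read_camera("wrist"); q,e=bot.read_camera("scene"); P=cloud("scene",e); np.savez("s5.npz",p=q,P=P)
z=np.zeros((400,800,3),np.uint8); z[:300,:400]=cv2.resize(p,(400,300)); z[:,400:]=cv2.resize(q[130:210,130:210],(400,400),interpolation=2)
cv2.imwrite("pics/c5.png",z[...,::-1]); print(bot.get_obs()["gripper_width"])
E
```

```text
0.303807520425959
```

View pics/c5.png

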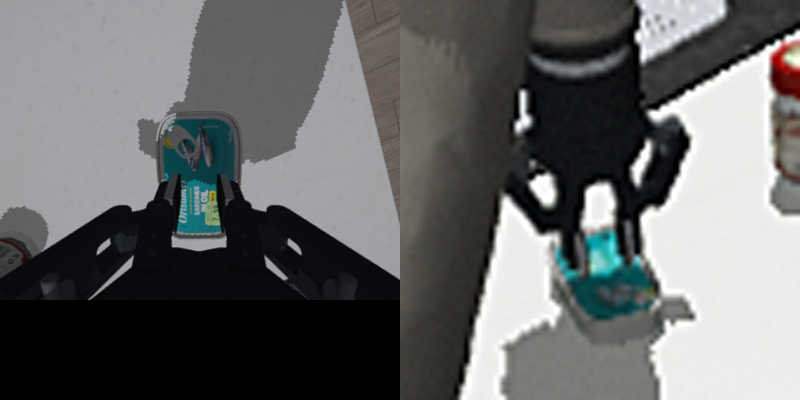

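```bash
python3 - <<'E'
from h import *
Z=np.load("s5.npz");P=Z["P"];p=Z["p"]
for u,v in((165,240),(170,250),(180,255),(183,268),(235,235),(233,245),(232,255),(205,280),(200,265)):
    i,j=130+v//5,130+u//5; print(u,v,P[i,j].round(3),p[i,j])
c=cal("wrist"); q,d=bot.read_camera("wrist"); W=cloud("wrist",d,c); v=np.array(c[0]["view"]);print("cam",np.linalg.inv(v)[:3,3].round(3))
for u,vv in((167,180),(167,200),(170,215),(230,185),(230,205),(200,170),(205,210)):
    i,j=int(vv*1.28),int(u*1.28); print("w",u,vv,W[i,j].round(3),q[i,j])
m=(np.linalg.norm(W[...,:2]-[.432,.328],axis=-1)<.075)&(W[...,2]>.014)&(W[...,2]<.027); print(cv2.minAreaRect(W[m][:,:2].astype(np.float32)*1000), np.percentile(W[m][:,2],[5,50,95]))
E
```

```text
165 240 [0.406 0.332 0.064] [0 3 3]
170 250 [0.408 0.331 0.055] [8 6 6]
180 255 [0.412 0.326 0.051] [96 95 99]
183 268 [0.41  0.324 0.045] [ 96  94 100]
235 235 [0.451 0.314 0.051] [0 0 0]
233 245 [0.445 0.313 0.048] [73 77 79]
232 255 [0.444 0.312 0.04 ] [95 91 95]
205 280 [0.427 0.321 0.024] [ 4 59 63]
200 265 [0.438 0.339 0.021] [117 201 203]
cam [0.402 0.263 0.174]
w 167 180 [0.454 0.317 0.023] [ 21 132 140]
w 167 200 [0.442 0.31  0.073] [18 20 23]
w 170 215 [0.44  0.312 0.085] [11 11 15]
w 230 185 [0.41  0.327 0.052] [47 48 53]
w 230 205 [0.413 0.324 0.077] [12 12 14]
w 200 170 [0.427 0.32  0.024] [ 8 61 66]
w 205 210 [0.439 0.353 0.023] [126 150 150]
((431.6830749511719, 327.9264831542969), (104.87741088867188, 63.08726119995117), 65.1170654296875) [0.02212364 0.0233226  0.02551511]
```

The pads closed above the lid: the tips are about 14 mm higher than the stated geometry puts them. I'll reopen and go lower in checked steps.

>>> servo_tool([
  [[1,0,0,0,0],[1,0,0,0,0],[1,0,0,0,0],[1,0,0,0,0],[1,0,0,-0.3,0],[1,0,0,-0.2,0],[1,0,0,0,0]],
])

```text
t: 12.05
eef_pos: [0.4306, 0.3274, -0.001]
tool_rot: [-0.002, -0.535, 0.845, -0.0]
contact_force: [0.4, -0.5, 0.4]
gripper_width: 1.003
grasp_force: 0.0
```

```bash
cat > tip.py <<'E'
from h import *
q,e=bot.read_camera("scene"); P=cloud("scene",e); o=bot.get_obs(); print(o["eef_pos"],o["contact_force"],o["gripper_width"])
t=o["eef_pos"]; a=np.array([np.cos(np.radians(154.7)),np.sin(np.radians(154.7))]); b=np.array([-a[1],a[0]])
r=P[...,:2]-t[:2]; x=r@a; y=r@b
for s in(-1,1):
    m=(abs(y)<.02)&(x*s>.033)&(x*s<.065)&(P[...,2]>.003)&(P[...,2]<.08)&(q.max(-1)<130)
    Q=P[m]; k=np.argsort(Q[:,2])[:12]; print(s,len(Q)); print(np.c_[Q[k],x[m][k],y[m][k],q[m][k]].round(3)[:, :8])
cv2.imwrite("pics/t.png",cv2.resize(q[150:210,150:210],(600,600),interpolation=2)[...,::-1])
E
python3 tip.py
```

```text
[ 4.30909570e-01  3.27699332e-01 -4.09801722e-04] [ 0.72982899 -0.92747499  0.0691303 ] 0.9994827085502674
-1 81
[[ 4.63e-01  3.03e-01  3.00e-03 -4.00e-02  9.00e-03  1.18e+02  1.19e+02
   1.17e+02]
 [ 4.64e-01  2.93e-01  3.00e-03 -4.40e-02  1.70e-02  1.21e+02  1.23e+02
   1.19e+02]
 [ 4.58e-01  2.97e-01  5.00e-03 -3.80e-02  1.60e-02  1.20e+02  1.22e+02
   1.19e+02]
 [ 4.69e-01  3.06e-01  2.40e-02 -4.30e-02  4.00e-03  6.20e+01  6.30e+01
   6.00e+01]
 [ 4.67e-01  2.99e-01  2.80e-02 -4.50e-02  1.00e-02  2.90e+01  3.50e+01
   4.00e+01]
 [ 4.70e-01  3.12e-01  3.00e-02 -4.20e-02 -2.00e-03  6.00e+01  6.00e+01
   5.80e+01]
 [ 4.67e-01  3.04e-01  3.00e-02 -4.30e-02  6.00e-03  0.00e+00  0.00e+00
   0.00e+00]
 [ 4.69e-01  3.00e-01  3.20e-02 -4.60e-02  9.00e-03  6.20e+01  6.60e+01
   7.00e+01]
 [ 4.71e-01  3.13e-01  3.30e-02 -4.30e-02 -3.00e-03  6.20e+01  6.10e+01
   5.80e+01]
 [ 4.76e-01  2.98e-01  3.30e-02 -5.30e-02  8.00e-03  1.60e+01  1.80e+01
   1.90e+01]
 [ 4.69e-01  2.96e-01  3.30e-02 -4.80e-02  1.20e-02  7.90e+01  8.30e+01
   8.40e+01]
 [ 4.69e-01  3.01e-01  3.50e-02 -4.60e-02  8.00e-03 
[... 239 characters left out ...]
4e+02 1.16e+02 1.12e+02]
 [3.96e-01 3.36e-01 4.00e-03 3.50e-02 8.00e-03 1.22e+02 1.26e+02 1.22e+02]
 [3.84e-01 3.32e-01 4.00e-03 4.40e-02 1.60e-02 1.14e+02 1.15e+02 1.11e+02]
 [3.77e-01 3.40e-01 4.00e-03 5.30e-02 1.20e-02 1.18e+02 1.21e+02 1.18e+02]
 [3.74e-01 3.35e-01 4.00e-03 5.50e-02 1.80e-02 1.25e+02 1.26e+02 1.22e+02]
 [3.71e-01 3.38e-01 4.00e-03 5.80e-02 1.60e-02 1.18e+02 1.20e+02 1.17e+02]
 [3.83e-01 3.41e-01 5.00e-03 4.90e-02 9.00e-03 1.02e+02 1.03e+02 1.01e+02]
 [3.78e-01 3.45e-01 5.00e-03 5.50e-02 6.00e-03 1.17e+02 1.19e+02 1.13e+02]
 [3.86e-01 3.35e-01 3.20e-02 4.40e-02 1.30e-02 1.19e+02 1.21e+02 1.18e+02]
 [3.84e-01 3.37e-01 3.20e-02 4.70e-02 1.20e-02 6.80e+01 7.40e+01 7.90e+01]]
```

>>> servo_tool([
  [[1,0,0,-0.2,0],[1,0,0,-0.2,0],[0.8,0,0,0,0],[0.6,0,0,0,0],[0.4,0,0,0,0],[0.4,0,0,0,0]],
], newtons=40)

```text
t: 12.7
eef_pos: [0.4317, 0.3283, -0.0152]
tool_rot: [0.0, -0.535, 0.845, 0.0]
contact_force: [0.9, -0.1, -0.9]
gripper_width: 0.694
grasp_force: 43.1
```

>>> servo_tool([
  [[0,0,0,0.5,0],[0,0,0,1,0],[0,0,0,1,0],[0,0,0,1,0],[0,0.2,-1,0.7,0.5],[0,0.2,-1,0.7,0.5],[0,0.2,-1,0.7,0.5],[0,0.2,-1,0.7,0.5],[0,0.2,-1,0.7,0.5],[0,0.2,-1,0.7,0.5],[0,0.2,-1,0.7,0.5],[0,0.2,-0.9,0.7,0.18],[0,0,0,1,0],[0,0,0,1,0],[0,0,0,1,0],[0,0,0,0,0]],
])

```text
t: 14.3
eef_pos: [0.497, 0.0144, 0.4729]
tool_rot: [0.003, -0.707, 0.708, -0.003]
contact_force: [-0.6, 0.2, -1.5]
gripper_width: 0.696
grasp_force: 43.7
```

```bash
cat > st.py <<'E'
from h import *
from scipy.spatial.transform import Rotation as R
o=bot.get_obs(); w,x,y,z=o["tool_rot"]; M=R.from_quat([x,y,z,w]).as_matrix()
zt=M[:,2]; yt=M[:,1]
print("t",o["t"],"q",o["q"].round(3),"pos",o["eef_pos"].round(4),"z",zt.round(4),"y",yt.round(4),"tilt",np.arctan2(np.hypot(zt[0],zt[1]),-zt[2]).round(4),"az",np.degrees(np.arctan2(zt[1],zt[0])).round(2),"closing az",np.degrees(np.arctan2(yt[1],yt[0])).round(2),"F",o["contact_force"].round(2),"g",o["gripper_width"].round(3),o["grasp_force"].round(1))
E
python3 st.py
```

```text
Traceback (most recent call last):
  File "st.py", line 5, in <module>
    print("t",o["t"],"q",o["q"].round(3),"pos",o["eef_pos"].round(4),"z",zt.round(4),"y",yt.round(4),"tilt",np.arctan2(np.hypot(zt[0],zt[1]),-zt[2]).round(4),"az",np.degrees(np.arctan2(zt[1],zt[0])).round(2),"closing az",np.degrees(np.arctan2(yt[1],yt[0])).round(2),"F",o["contact_force"].round(2),"g",o["gripper_width"].round(3),o["grasp_force"].round(1))
                                                                                                                                                                                                                                                                                                              ^^^^^^^^^^^^^^^^^^^^^^^^
AttributeError: 'float' object has no attribute 'round'
```

>>> servo_tool([
  [[0,0,-0.3,1,0],[0,0,0,1,0],[0,0,0,1,0],[0,0,0,1,0],[0,0,0,0,0]],
])

```text
t: 14.8
eef_pos: [0.4966, 0.0068, 0.6181]
tool_rot: [0.002, -0.707, 0.707, -0.002]
contact_force: [0.7, 0.1, -1.6]
gripper_width: 0.689
grasp_force: 43.8
```

```bash
sed -i 's/o\["gripper_width"\].round(3),o\["grasp_force"\].round(1)/o["gripper_width"],o["grasp_force"]/' st.py; python3 st.py
```

```text
t 14.8 q [ 0.463  0.119 -0.696  1.193  0.081  1.85   2.934] pos [0.4966 0.0068 0.6181] z [ 5.9e-03 -3.0e-04 -1.0e+00] y [-1.0e+00  5.0e-04 -5.9e-03] tilt 0.0059 az -2.74 closing az 179.97 F [ 0.67  0.06 -1.6 ] g 0.6888601818897272 43.78873586654663
```

>>> servo_tool([
  [[0,0,0,-0.5,-1],[0,0,0,-0.5,-1],[0,0,0,0,-1],[0,0,0,0,-1],[0,0,0,0,-1],[0,0,0,0,-1],[0,0,0,0,-1],[0,0,0,0,-1],[0,0,0,0,-1],[0,0,0,0,-1],[0,0,0,0,-1],[0,0,0,0,-1],[0,0,0,0,-1]],
])

```text
t: 16.1
eef_pos: [0.4955, 0.0063, 0.5723]
tool_rot: [-0.002, -0.003, 1.0, 0.0]
contact_force: [0.5, -0.7, -0.8]
gripper_width: 0.692
grasp_force: 43.8
```

>>> servo_tool([
  [[0,0,0,0,-1],[0,0,0,0,-1],[0,0,0,0,-1],[0,0,0,0,-1],[0,0,0,0,-1],[0,0,0,0,-1],[0,0,0,0,-1],[0,0,0,0,-1],[0,0,0,0,-1],[0,0,0,0,-1],[0,0,0,0,-1],[0,0,0,0,-1],[0,0,0,0,-1],[0,0,0,0,-0.2]],
])

```text
t: 17.5
eef_pos: [0.4955, 0.0063, 0.5725]
tool_rot: [-0.001, 0.709, 0.705, -0.0]
contact_force: [-0.1, -0.5, -1.4]
gripper_width: 0.688
grasp_force: 43.8
```

```bash
python3 st.py
```

```text
t 17.5 q [ 0.322  0.081 -0.504  1.32   0.039  1.751 -0.178] pos [0.4955 0.0063 0.5725] z [-1.e-03  6.e-04 -1.e+00] y [ 1.     -0.0046 -0.001 ] tilt 0.0012 az 147.69 closing az -0.26 F [-0.13 -0.46 -1.35] g 0.6878325069392892 43.82212847471237
```

>>> servo_tool([
  [[0,0,-0.1,1,0],[0,0,0,1,0],[0,0,0,1,0],[0,0,0,1,0],[0,0,0,0,0]],
])

```text
t: 18.0
eef_pos: [0.4993, 0.0025, 0.6421]
tool_rot: [0.004, 0.707, 0.707, -0.0]
contact_force: [-0.7, 0.3, -1.1]
gripper_width: 0.688
grasp_force: 44.0
```

```bash
python3 st.py
```

```text
t 18.0 q [-0.2    0.083  0.075  1.16  -0.     1.895 -0.126] pos [0.4993 0.0025 0.6421] z [ 0.0051 -0.0055 -1.    ] y [ 1.0e+00 -2.0e-04  5.1e-03] tilt 0.0075 az -47.0 closing az -0.01 F [-0.75  0.29 -1.07] g 0.6877195554038796 43.95316332578659
```

>>> servo_tool([
  [[0,0,0,1,0],[0,0,0,1,0],[0,0,0,1,0],[0,0,0,1,0]],
])

```text
t: 18.4
eef_pos: [0.5036, 0.0003, 0.6642]
tool_rot: [0.015, 0.708, 0.706, 0.009]
contact_force: [0.2, 0.0, -2.3]
gripper_width: 0.689
grasp_force: 43.9
```

```bash
python3 st.py
```

```text
t 18.4 q [-0.857  0.081  0.833  1.141 -0.053  1.911 -0.048] pos [5.036e-01 3.000e-04 6.642e-01] z [ 0.0341 -0.0092 -0.9994] y [ 0.9994 -0.0026  0.0341] tilt 0.0353 az -15.11 closing az -0.15 F [ 0.17  0.03 -2.3 ] g 0.6891953490570117 43.942080438137054
```

>>> servo_tool([
  [[0,1,0,0,0],[0,1,0,0,0],[0,1,0,0,0],[0,1,0,0,0]],
])

```text
t: 18.8
eef_pos: [0.6496, 0.0013, 0.6453]
tool_rot: [0.025, 0.707, 0.707, 0.018]
contact_force: [0.3, 0.3, -0.8]
gripper_width: 0.685
grasp_force: 44.1
```

```bash
python3 st.py
```

```text
t 18.8 q [-0.318  0.372  0.396  0.817 -0.143  1.914 -0.004] pos [0.6496 0.0013 0.6453] z [ 0.0608 -0.0087 -0.9981] y [ 9.981e-01 -4.000e-04  6.080e-02] tilt 0.0615 az -8.13 closing az -0.03 F [ 0.35  0.31 -0.79] g 0.6848965019407602 44.06043201684952
```

The tilt does build up when I push against the reach limit, and in the right plane. Continuing.

>>> servo_tool([
  [[0,0.3,0,1,0],[0,0.3,0,1,0],[0,0.3,0,1,0],[0,0.3,0,1,0]],
])

```text
t: 19.2
eef_pos: [0.6638, -0.0008, 0.7083]
tool_rot: [0.072, 0.705, 0.703, 0.065]
contact_force: [-0.4, -0.8, -1.7]
gripper_width: 0.688
grasp_force: 44.1
```

```bash
python3 st.py
```

```text
t 19.2 q [-0.316  0.369  0.427  0.686 -0.163  1.915 -0.002] pos [ 0.6638 -0.0008  0.7083] z [ 0.1939 -0.0102 -0.981 ] y [ 0.981  -0.0013  0.1939] tilt 0.1954 az -3.0 closing az -0.08 F [-0.37 -0.78 -1.73] g 0.6875506900621488 44.11795377731323
```

>>> servo_tool([
  [[0,0,0,-1,0],[0,0,0,-1,0]],
])

```text
t: 19.4
eef_pos: [0.6637, -0.0007, 0.6289]
tool_rot: [0.074, 0.704, 0.703, 0.066]
contact_force: [0.2, -0.3, -1.2]
gripper_width: 0.689
grasp_force: 44.1
```

```bash
python3 st.py
```

```text
t 19.4 q [-0.382  0.277  0.416  0.996 -0.102  1.69  -0.016] pos [ 0.6637 -0.0007  0.6289] z [ 0.1982 -0.0113 -0.9801] y [ 0.9802 -0.0011  0.1982] tilt 0.1998 az -3.27 closing az -0.06 F [ 0.24 -0.32 -1.19] g 0.6893030638132307 44.11293178796768
```

>>> servo_tool([
  [[0,0,0,1,0],[0,0,0,1,0],[0,0,0,0.5,0],[0,0,0,-1,0],[0,0,0,-1,0]],
])

```text
t: 19.9
eef_pos: [0.6598, -0.0009, 0.6377]
tool_rot: [0.08, 0.704, 0.702, 0.072]
contact_force: [0.4, -0.2, -1.7]
gripper_width: 0.691
grasp_force: 46.3
```

```bash
python3 st.py
```

```text
t 19.9 q [-0.394  0.264  0.425  0.996 -0.098  1.689 -0.018] pos [ 0.6598 -0.0009  0.6377] z [ 0.2125 -0.0115 -0.9771] y [ 0.9772 -0.0011  0.2125] tilt 0.2144 az -3.09 closing az -0.07 F [ 0.4  -0.15 -1.69] g 0.6905182510229835 46.259796023368835
```

>>> servo_tool([
  [[0,0,0,1,0],[0,0,0,1,0],[0,0,0,0.4,0],[0,-0.2,0.3,-1,-0.15],[0,-0.2,0.3,-1,-0.15],[0,-0.2,0.3,-1,-0.15],[0,-0.2,0.3,-1,-0.15],[0,-0.3,0.3,-1,-0.15],[0,-0.3,0.3,-1,0],[0,-0.3,0.3,-1,0],[0,-0.3,0,-1,0],[0,0,0,-1,0],[0,0,0,-1,0],[0,0,0,0,0]],
])

```text
t: 21.3
eef_pos: [0.572, 0.0834, 0.3186]
tool_rot: [0.084, 0.734, 0.671, 0.065]
contact_force: [-0.5, 1.1, -1.5]
gripper_width: 0.684
grasp_force: 48.0
```

```bash
python3 st.py
```

```text
t 21.3 q [-0.617  0.119  0.341  1.844  0.063  0.994 -0.402] pos [0.572  0.0834 0.3186] z [ 0.2079 -0.0358 -0.9775] y [ 0.9738 -0.0865  0.2102] tilt 0.2125 az -9.76 closing az -5.08 F [-0.53  1.05 -1.47] g 0.6835278178668518 47.95186132192612
```

```bash
cat > lid.py <<'E'
from h import *
from scipy.spatial.transform import Rotation as R
o=bot.get_obs(); w,x,y,z=o["tool_rot"]; M=R.from_quat([x,y,z,w]).as_matrix(); t=o["eef_pos"]
print(o["t"],t.round(4),"tool n",(-M[:,2]).round(4))
for n in("scene","top","wrist"):
    c=cal(n); p,d=bot.read_camera(n); P=cloud(n,d,c); np.savez("L_%s.npz"%n,p=p,P=P)
    pi=p.astype(int); L=(P-t)@M  # tool coords: x along tub long, y closing, z fwd
    m=(abs(L[...,0])<.046)&(abs(L[...,1])<.028)&(abs(L[...,2]+.04)<.012)&(pi[...,2]>pi[...,0]+25)
    Q=P[m]
    if len(Q)<20: print(n,len(Q)); continue
    for _ in range(5):
        cc=Q.mean(0); nn=np.linalg.svd(Q-cc)[2][2]; nn*=np.sign(nn[2]); e=(Q-cc)@nn; Q=Q[abs(e)<max(.0015,2*e.std())]
    m2=(abs(L[...,0])<.07)&(abs(L[...,1])<.045)&(abs((P-cc)@nn)<.004)&(pi.max(-1)>50)
    r=cv2.minAreaRect(L[m2][:,:2].astype(np.float32)*1000)
    print(n,len(Q),"lid c",cc.round(4),"n",nn.round(4),"in tool z",((cc-t)@M).round(4),"n tool",(nn@M).round(4),"extent",np.percentile(L[m2][:,0],[1,99]).round(4),np.percentile(L[m2][:,1],[1,99]).round(4))
E
python3 lid.py; python3 - <<'E'
from h import *
# face planes again w/ scene+top initial pictures, restricted to inner face
for n in("scene","top"):
    Z=np.load("%s0.npz"%n);P=Z["P"];p=Z["p"]
    m=(np.linalg.norm(P-[.5895,.0835,.1175],axis=-1)<.026)&(p.max(-1)<60); Q=P[m]
    cc=Q.mean(0); nn=np.linalg.svd(Q-cc)[2][2]; nn*=np.sign(nn[2]); print(n,len(Q),cc.round(4),nn.round(4))
E
```

```text
21.3 [0.572  0.0834 0.3186] tool n [-0.2079  0.0358  0.9775]
scene 181 lid c [0.5645 0.0726 0.3578] n [-0.2014  0.0298  0.9791] in tool z [-0.0121  0.0019 -0.0395] n tool [-0.0054  0.0072 -1.    ] extent [-0.054   0.0352] [-0.0332  0.0312]
top 27 lid c [0.5705 0.0423 0.363 ] n [-0.2136  0.3812  0.8995] in tool z [-0.0418  0.0115 -0.0422] n tool [ 0.3448 -0.0519 -0.9373] extent [-0.0512 -0.0324] [-0.0189  0.0322]
wrist 11042 lid c [0.5685 0.095  0.3628] n [-0.2188  0.0344  0.9752] in tool z [ 0.0105  0.0049 -0.0443] n tool [-0.0023 -0.011  -0.9999] extent [-0.0294  0.0521] [-0.0243  0.0359]
scene 146 [0.5892 0.0832 0.1182] [-0.213   0.0139  0.977 ]
top 196 [0.5895 0.0836 0.1174] [-0.1958 -0.0011  0.9806]
```

>>> servo_tool([
  [[0,0.1,0,-1,0.15],[0,0.1,0,-1,0],[0,0.1,0,-1,0],[0,0,0,-0.9,0],[0,0,0,-0.5,0],[0,0,0,0,0],[0,0,0,0,0]],
])

```text
t: 22.15
eef_pos: [0.5906, 0.0848, 0.1515]
tool_rot: [0.086, 0.728, 0.676, 0.073]
contact_force: [0.8, -0.4, -1.0]
gripper_width: 0.69
grasp_force: 48.0
```

```bash
python3 st.py; python3 lid.py; python3 - <<'E'
from h import *
p=np.load("L_scene.npz")["p"]; cv2.imwrite("pics/c6.png",cv2.resize(p[120:220,215:315],(600,600),interpolation=2)[...,::-1])
E
```

```text
t 22.15 q [-0.563  0.333  0.32   2.009 -0.03   0.606 -0.321] pos [0.5906 0.0848 0.1515] z [ 0.2231 -0.0272 -0.9744] y [ 0.9718 -0.0716  0.2245] tilt 0.2267 az -6.95 closing az -4.21 F [ 0.81 -0.41 -1.03] g 0.6904292934561799 47.95622706413269
22.15 [0.5906 0.0848 0.1515] tool n [-0.2231  0.0272  0.9744]
scene 174 lid c [0.5826 0.0733 0.1907] n [-0.2135  0.0407  0.9761] in tool z [-0.0124  0.0018 -0.0397] n tool [ 0.0142  0.0088 -0.9999] extent [-0.0533  0.0316] [-0.0315  0.0312]
top 23 lid c [0.5872 0.0439 0.1916] n [ 0.0925 -0.9758  0.1982] in tool z [-0.0414  0.0086 -0.0387] n tool [-0.968   0.2043 -0.1459] extent [-0.0631  0.0158] [-0.0433  0.042 ]
wrist 12085 lid c [0.5844 0.0954 0.1899] n [-0.2244  0.0283  0.9741] in tool z [ 0.0097  0.0018 -0.039 ] n tool [ 0.001  -0.0014 -1.    ] extent [-0.0302  0.0513] [-0.0294  0.031 ]
```

View pics/c6.png

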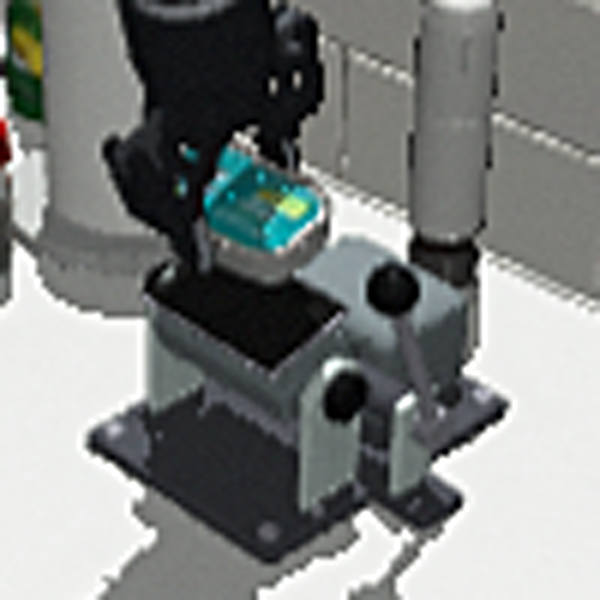

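The crop shows the tub tilted over the black face (face centre about (245,315)). The wrist fit puts the lid normal within 0.01 rad of the face normal. Descending to about 10 mm above it.

>>> servo_tool([
  [[0,0,0,-0.5,0],[0,0,0,-0.47,0],[0,0,0,0,0],[0,0,0,0,0]],
])

```text
t: 22.7
eef_pos: [0.5894, 0.0844, 0.1117]
tool_rot: [0.086, 0.728, 0.676, 0.072]
contact_force: [0.4, 0.2, -0.9]
gripper_width: 0.691
grasp_force: 48.0
```

```bash
python3 st.py; python3 lid.py
```

```text
t 22.7 q [-0.545  0.392  0.303  2.039 -0.054  0.52  -0.307] pos [0.5894 0.0844 0.1117] z [ 0.2214 -0.0279 -0.9748] y [ 0.9722 -0.0717  0.2229] tilt 0.2251 az -7.19 closing az -4.22 F [ 0.4   0.22 -0.94] g 0.6911298201195649 47.954497933387756
22.7 [0.5894 0.0844 0.1117] tool n [-0.2214  0.0279  0.9748]
scene 161 lid c [0.5813 0.0739 0.1506] n [-0.2028  0.0449  0.9782] in tool z [-0.0115  0.0015 -0.0394] n tool [ 0.0183  0.0176 -0.9997] extent [-0.0542  0.0292] [-0.0333  0.032 ]
top 23 lid c [0.5849 0.0438 0.1527] n [-0.1411  0.9807  0.1353] in tool z [-0.0413  0.0076 -0.0398] n tool [ 0.9655 -0.1773 -0.1905] extent [-0.0489 -0.0311] [-0.0209  0.033 ]
wrist 12123 lid c [0.5835 0.095  0.1499] n [-0.2225  0.0295  0.9745] in tool z [ 0.0097  0.002  -0.0388] n tool [ 0.0015 -0.0012 -1.    ] extent [-0.0301  0.0514] [-0.0291  0.0311]
```

>>> servo_tool([
  [[0,0.04,-0.01,-0.1,0],[0,0.03,0,-0.1,0],[0,0,0,0,0],[0,0,0,0,0]],
])

```text
t: 23.25
eef_pos: [0.5914, 0.0837, 0.1023]
tool_rot: [0.086, 0.729, 0.676, 0.071]
contact_force: [0.1, -0.1, -0.6]
gripper_width: 0.688
grasp_force: 48.0
```

>>> servo_tool([
  [[0,0.015,0,-0.05,0],[0,0,0,0,0],[0,0,0,0,0]],
])

```text
t: 23.55
eef_pos: [0.592, 0.0837, 0.1006]
tool_rot: [0.086, 0.729, 0.676, 0.071]
contact_force: [-1.8, -0.0, 1.1]
gripper_width: 0.691
grasp_force: 48.2
```

```bash
python3 st.py
```

```text
t 23.55 q [-0.535  0.413  0.295  2.039 -0.062  0.5   -0.299] pos [0.592  0.0837 0.1006] z [ 0.22   -0.0284 -0.9751] y [ 0.9725 -0.0718  0.2216] tilt 0.2237 az -7.36 closing az -4.22 F [-1.8  -0.05  1.05] g 0.6911462494253231 48.21028132668289
```

>>> servo_tool([
  [[0,0.015,0,-0.07,0],[0,0,0,0,0],[0,0,0,0,0],[0,0,0,0,0]],
])

```text
t: 23.95
eef_pos: [0.5928, 0.0837, 0.0979]
tool_rot: [0.086, 0.729, 0.676, 0.072]
contact_force: [-1.5, -1.3, 1.5]
gripper_width: 0.689
grasp_force: 48.7
```

```bash
cat > f.py <<'E'
from h import *
F=[];X=[]
for _ in range(4):
    bot.read_camera("wrist"); o=bot.get_obs(); F.append(o["contact_force"]);X.append(o["eef_pos"])
n=np.array([-.2216,.0206,.9749]); F=np.mean(F,0);X=np.mean(X,0)
print(F.round(2),"Fn",(F+[0,0,1.1])@n,"X",X.round(4),"tau",o["torque"], "depth past .1175",(np.array([.5925,.0834,.1027])-X)@n)
E
python3 f.py
```

```text
[-0.85 -1.44  2.12] Fn 3.2976170815283923 X [0.5928 0.0837 0.0979] tau [-0.13264945  0.31159631 -0.01715276] depth past .1175 0.004753552470503893
```

>>> servo_tool([
  [[0,0.01,0,-0.05,0],[0,0,0,0,0],[0,0,0,0,0],[0,0,0,0,0],[0,0,0,0,0]],
])

```text
t: 24.65
eef_pos: [0.5932, 0.0837, 0.0959]
tool_rot: [0.086, 0.729, 0.676, 0.072]
contact_force: [0.4, -1.5, 3.7]
gripper_width: 0.693
grasp_force: 48.9
```

```bash
python3 f.py; python3 st.py; python3 lid.py; python3 - <<'E'
from h import *
p=np.load("L_scene.npz")["p"]; cv2.imwrite("pics/c7.png",cv2.resize(p[140:200,225:285],(600,600),interpolation=2)[...,::-1])
E
```

```text
[-0.47 -1.95  3.08] Fn 4.139246331185178 X [0.5932 0.0837 0.0959] tau [-0.28137537  0.05839035 -0.12383486] depth past .1175 0.006819778035408981
t 24.85 q [-0.531  0.422  0.292  2.039 -0.065  0.49  -0.296] pos [0.5932 0.0837 0.0958] z [ 0.2203 -0.0284 -0.975 ] y [ 0.9724 -0.0718  0.2218] tilt 0.224 az -7.35 closing az -4.22 F [-0.68 -1.83  2.6 ] g 0.6931165297317838 48.856747314857785
24.85 [0.5932 0.0837 0.0958] tool n [-0.2203  0.0284  0.975 ]
scene 159 lid c [0.5853 0.0735 0.1347] n [-0.1926  0.0265  0.9809] in tool z [-0.0112  0.0017 -0.0393] n tool [ 2.000e-04  2.840e-02 -9.996e-01] extent [-0.0525  0.0271] [-0.0333  0.0319]
top 24 lid c [0.5894 0.0428 0.1356] n [-0.095   0.9953  0.0198] in tool z [-0.0415  0.0081 -0.0385] n tool [ 0.9848 -0.1594 -0.0686] extent [-0.0482 -0.0331] [-0.0243  0.0334]
wrist 12132 lid c [0.5869 0.0943 0.1337] n [-0.2204  0.0217  0.9752] in tool z [ 0.0097  0.0016 -0.0386] n tool [-6.8e-03  4.0e-04 -1.0e+00] extent [-0.0304  0.0513] [-0.0296  0.0308]
```

View pics/c7.png

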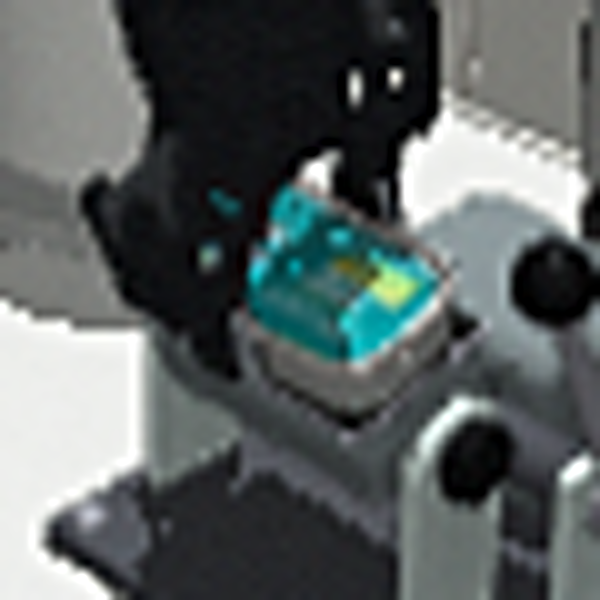

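In the crop the tub lies flush on the face (near corner at about (355,420)) and is still gripped. The lid normal matches the face to within 0.002 rad, and the force of 4.1 N means it has sunk about 5.5–6.5 mm. Handing in.

```bash
python3 -c "
from station import bot
print(bot.hand_in())"
```

```text
the job is handed in; nothing more can be done
None
```

The job is handed in at about 25 s, with no verdict returned: the lever went to its stop (third try, after two pushes rode up on the knob) and sprang back, and the tub is held flush on the stamp face at about 4 N, roughly 6 mm in; the carton, jar and mug were never approached.

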